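Index the stone-setting turret to the square cut and clamp it

TASK

Push the upright tab on the turret round until it points squarely at the middle of the square label plate, then press the clamp plunger on the corner of the fixture all the way down and let it spring back. Only push: do not pinch the tab, leave the ring blank sitting round its spigot, and do not disturb the jar and the other things lying about.

Things in the scene. Friction and masses are not known exactly. Their poses are not given: they have to be found in the camera images.
- fixture: grey square base plate 270 x 270 mm, 30 mm thick, fixed to the bench. Origin: centre of its underside, on the bench, right under the turret's upright turning axis; z up; -x is roughly towards the robot. In this frame the four label seats lie on a circle of 113 mm radius at -75, -25, 25 and 75 degrees from +x, the plunger at (-97, -97) mm, the jar near (-100, 100) mm
- turret (a joint): angle of the turret, rad: at 0 the tab points along the fixture's -x (towards the robot), positive is counter-clockwise from above, so the tab points at angle pi + joint in the fixture frame. End stops at -2.95 and 2.95: the tab cannot pass the fixture's +x direction and must go round by way of -x. It starts between -1 and 1; the label seats are at about -2.71, -1.83, 1.83 and 2.71
- turret_top (a point): centre of the top face of the turret, a round aluminium disc of 174 mm diameter, 18 mm thick, its top 52 mm above the bench, which carries the tab. It turns with steady friction (about 0.15 N m, some 2 to 3 N of push at the tab), without clicks, and stays where it is left
- tab_mid (a point): middle of the top edge of the tab, 88 mm above the bench, 67 mm from the turning axis. The tab is an upright dark steel plate standing on the disc, 36 mm tall, 34 mm long in the radial direction (50 to 84 mm from the axis), 10 mm thick; it is pushed on either broad face, and must not be pressed on both at once. Axes as for pointer
- pointer (a point): imaginary point in line with the tab, straight outward from it, 113 mm from the turning axis and 45 mm above the bench, so on the circle of the label centres. Site x points from here to the turning axis, z up
- label_square: brass label plate, a solid square of 30 x 30 mm, 6 mm thick, fixed on the base beside the turret; origin: centre of its underside, 30 mm above the bench. It may be on any of the four seats
- label_round: brass label plate, a solid round of 32 mm diameter, 6 mm thick; origin as label_square; not the wanted one
- label_triangle: brass label plate, a solid triangle of 36 mm side, 6 mm thick; origin as label_square; not the wanted one
- label_bar: brass label plate, a narrow bar 34 x 9 mm, 6 mm thick; origin as label_square; not the wanted one
- plunger_top (a point): centre of the top of the clamp plunger, a round aluminium button of 26 mm diameter, 52 mm above the bench when up, in a round dark housing of 42 mm diameter whose rim is 42 mm above the bench
- plunger (a joint): how far the plunger is pressed, m: 0 up, 0.006 fully down, which takes 5 N; springs back by itself
- ring_blank: loose brass ring, outer diameter 25 mm, 7 mm high, lying flat on the middle of the disc round a spigot of 14 mm diameter and 9 mm height; origin: centre of its underside, 52 mm above the bench; it rides round with the disc
- jar: loose small amber jar, 32 mm diameter, 45 mm tall, standing on the base's corner near (-100, 100) mm in the fixture frame; its top is 75 mm above the bench; origin: centre of its underside
- tweezers: loose steel tweezers, 150 mm long, 8 mm high, lying on the bench on the +y side of the fixture; origin near the middle
- file: loose file with wooden handle, 185 mm long, 18 mm high, lying on the bench on the -y side of the fixture; origin near the middle
- ring_box: loose blue ring box, 54 x 54 mm, 38 mm tall, on the bench beside the fixture, on its +y side near the jar; origin: centre of its underside
- mandrel: loose tapered steel ring mandrel with wooden handle, 250 mm long, 26 mm high, lying along the bench to the right (-y) of the fixture; origin near the middle, at the underside
- dish: loose white dish, 90 mm diameter, 22 mm tall, on the bench far to the right (-y); origin: centre of its underside
- hammer: loose hammer, 220 mm long, lying on the bench far to the left (+y); origin near the middle

How it is judged:
By the outcome, as a careful person would: the job done as asked, in the order asked, and still so for the second after the job is handed in, with the robot touching nothing.
It also fails if it takes over 54 s, if anything falls off the work surface, if the arm or the gripper's body presses on something with over 40 N, if the wrist force passes 120 N, or if a joint passes its speed limit or range.

ROBOT

A 6-joint arm with a two-finger parallel gripper is mounted at the origin on the work surface. World frame = base frame: x ahead of the robot, y to its left, z up, the work surface at z = 0. Lengths are in m, angles in rad, forces in N, time in s.
With the tool pointing down it reaches from about 0.35 to 0.775 m from the base axis. Payload 5.5 kg.
Tool frame: the origin (TCP) lies at the very end of the fingers, on their centre line; the grasp point (between the pads) lies 19 mm behind it (env.pinch_z is the distance from the TCP to the grasp point, in m); z points along the fingers, y is the line along which they close (so a half turn about z gives the same grasp; the last joint's range is limited). The gripper opens to 85 mm and grips with 20 to 120 N. Pads are 22 mm wide; open, the fingers measure 114 mm over their backs; the gripper's body (76 mm by 85 mm) begins 54 mm behind the grasp point. The pads swing forward as they close: fully open they stand 13 mm farther back than shut.
Start: joints at [1.129, 0.313, 0.046, 1.304, 0, 1.431], TCP at [0.171, 0.549, 0.202] pointing down, gripper open.
Joint ranges: [-2.76, 2.76], [-0.86, 1.69], [-1.03, 1.26], [-2.2, 2.34], [-1.47, 1.5], [-3.14, 3.14]. Speed limits (rad/s): [2.57, 2.57, 3.14, 3.14, 3.14, 3.14].

INTERFACE

Orientations are given as a 3x3 rotation matrix whose columns are the frame's x, y, z axes.
In Python, from bench import env, camera, calibration gives the robot as it stands.
- The arm moves only by the shell command python3 -m creep 'ROWS' [OPENING] [FORCE]. ROWS is JSON, a list of rows, each a list of 2 entries, a list of its own where there are three numbers: the shift along the world's x, y, z scaled (see below), then the turn about the world's z scaled (see below). In form: [[[x, y, z], roll], ...]. A call has 1 to 8 rows; each row is the pose to reach, as a shift and turn from the pose commanded when the call began; what a row does not reach only later rows make up. The controller multiplies each number of a shift by 300 mm and each number of a turn by pi/4 rad. A row lasts 1/10 s, in which the tool goes at most 50 mm and 8.59 degrees, less where a joint would pass 70% of its speed; a pose out of reach is approached as far as the arm can. A call with a number of a shift or a turn outside -1 to 1 is refused whole. A call with a gripper value outside its range is refused whole. OPENING is the opening, from 0 (shut) to 1 (fully open), set as the call begins (- or left out, the last holds). The fingers move at their own pace and stop on an object; FORCE is the grip in N (left out, the last holds). Time passes only in rows, so rows that repeat a pose let the fingers close. It gives the time, the measured TCP pose, the force, the opening and the grip force at its end, in the units of the state.
- env.read_state(): the state, without advancing time (a new reading comes with each control period).
- camera(name): name is "scene" or "top"; returns the picture (480x640x3 uint8, red, green, blue); there is no depth.
- calibration(name): a dict with "vertical_fov" (degrees; the focal length in pixels is half the picture's height over the tangent of half this angle, whatever the lens; pixels are square), "cx", "cy" (the principal point, pixels), "pose" (4x4, takes a point from camera to world coordinates). Camera axes: x right, y up, looking along -z (the intrinsics and any distortion apply to the point x, -y, -z); pixel columns grow to the right and rows downward; lengths in m; the calibration is good to about 2 mm. A picture is of the moment at which its call begins. calibration takes no time and is no camera call.
- env.job_done(): hands the job in; it is judged then, once.
The state is a dict: "time": time; "joints": joint angles; "joint_vel": joint speeds; "joint_efforts": joint torques, N m; "tool_pos": TCP position; "ee_rot": TCP orientation; "force": force on the tool from outside, world axes, zero at the start; "wrist_torque": the same for the moment, N m; "finger_gap": opening from 0.0 (shut) to 1.0 (fully open); "finger_force": force on a finger pad.
Only numpy, scipy, OpenCV 4.12 (cv2) and the standard library are available. Lean on these libraries where they do the work, as an engineer would, in place of code of your own. Each camera call takes 0.05 s, during which the arm holds its last target. There are 200 camera calls.

## Working session

There is one attempt and no reset: what is moved stays moved. The work goes in short steps, Python scripts to look and compute and a shell command to move; the robot and the scene stay as the last step left them, time stands still between calls to the robot, and variables do not carry over. Pictures are saved under pics/ and viewed, at most 10 in all, crops included, and the job is handed in when it is done.

```bash
mkdir -p pics; ls; python3 - <<'E'
from bench import env,camera,calibration
import cv2
for n in("scene","top"):
    cv2.imwrite(f"pics/{n}0.png",camera(n)[:,:,::-1]); print(n,calibration(n))
s=env.read_state();print(s)
E
```

```text
pics
scene {'vertical_fov': 49.81751849916869, 'cx': 317.5947334394117, 'cy': 238.7151355766838, 'pose': array([[ 0.74624397, -0.54864294,  0.37697595,  1.12135664],
       [ 0.66547856,  0.60119929, -0.44237734, -0.6891765 ],
       [ 0.01606953,  0.58099083,  0.81375145,  1.29792638],
       [ 0.        ,  0.        ,  0.        ,  1.        ]])}
top {'vertical_fov': 57.914789030973985, 'cx': 321.0716807125559, 'cy': 238.53572209275663, 'pose': array([[-0.06110445,  0.97297294, -0.2226879 ,  0.29058963],
       [-0.99810848, -0.06107405,  0.00702989, -0.01847997],
       [-0.00676056,  0.22269624,  0.97486444,  1.37822543],
       [ 0.        ,  0.        ,  0.        ,  1.        ]])}
{'time': 0.1, 'joints': array([ 1.12936553e+00,  3.13923452e-01,  4.50978385e-02,  1.30354585e+00,
       -1.76732908e-05,  1.43119059e+00]), 'joint_vel': array([-2.87453117e-04, -7.97629197e-04,  2.59768235e-03, -3.96140219e-05,
        2.19694384e-03, -9.93384333e-04]), 'joint_efforts': array([ 4.52905835e-03, -4.81724954e+01,  2.99244422e+01,  1.27470455e-02,
       -8.52815879e-05, -2.75607078e-06]), 'tool_pos': array([0.17073938, 0.54856813, 0.20140124]), 'ee_rot': array([[-9.54795493e-01,  2.97262737e-01, -6.56972150e-04],
       [ 2.97263395e-01,  9.54794441e-01, -1.43169692e-03],
       [ 2.01683212e-04, -1.56227154e-03, -9.99998759e-01]]), 'force': array([ 0.43146465, -0.5548233 , -0.18362217]), 'wrist_torque': array([-0.03016675,  0.01588859,  0.0017481 ]), 'finger_force': 0.0, 'finger_gap': 1.0043295634168048}
```

View pics/scene0.png

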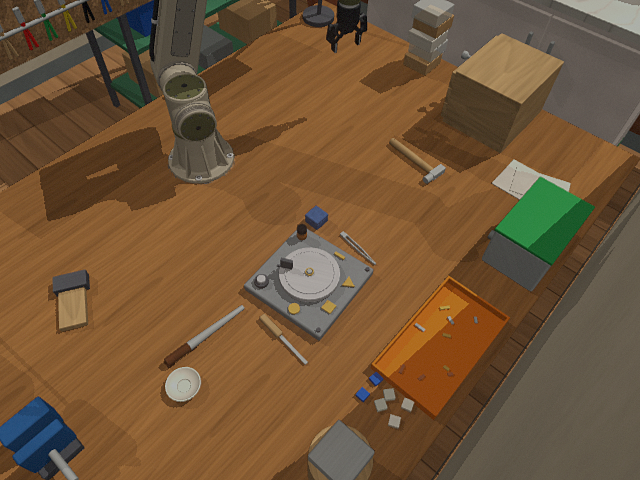

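View pics/top0.png

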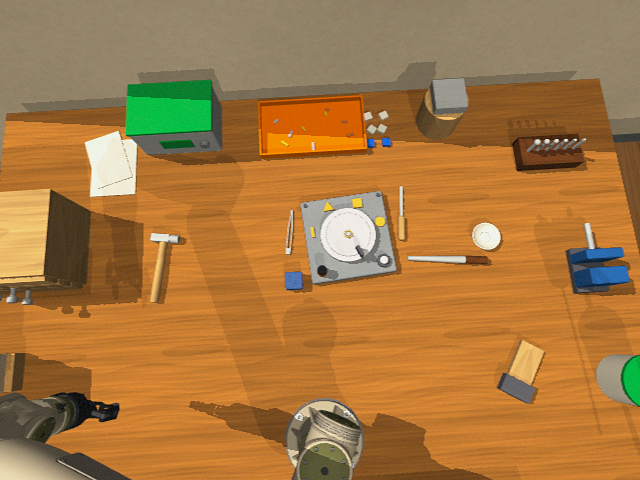

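Top view: fixture centre about (348,237), square label (357,203), round (380,222), triangle (328,206), bar (313,232), tab (360,250), plunger (384,260), jar (322,271). Scene view: disc (309,273), tab (286,264), square (328,307), plunger (261,280).

```bash
cat > h.py <<'E'
import numpy as np,cv2
from bench import env,camera,calibration
def ray(n,u,v):
    c=calibration(n);f=240/np.tan(np.radians(c["vertical_fov"]/2));P=np.array(c["pose"])
    return P[:3,3],P[:3,:3]@np.array([(u-c["cx"])/f,-(v-c["cy"])/f,-1.])
def onplane(n,u,v,z):
    o,d=ray(n,u,v);return o+d*(z-o[2])/d[2]
def two(p,q):
    A=[];b=[]
    for n,(u,v) in(("scene",p),("top",q)):
        o,d=ray(n,u,v);d=d/np.linalg.norm(d);M=np.eye(3)-np.outer(d,d);A.append(M);b.append(M@o)
    return np.linalg.lstsq(np.vstack(A),np.hstack(b),rcond=None)[0]
def pix(n,p):
    c=calibration(n);f=240/np.tan(np.radians(c["vertical_fov"]/2));P=np.array(c["pose"])
    q=P[:3,:3].T@(np.array(p)-P[:3,3]);return np.array([c["cx"]-f*q[0]/q[2],c["cy"]+f*q[1]/q[2]])
E
python3 - <<'E'
from h import *
W={"top":(290,180,120,115),"scene":(235,215,145,130)}
out=[]
for n,(x,y,w,h) in W.items():
    im=np.mean([camera(n).astype(float) for _ in range(3)],0).astype(np.uint8)
    np.save(f"pics/{n}.npy",im)
    c=cv2.resize(im[y:y+h,x:x+w],None,fx=5,fy=5,interpolation=cv2.INTER_CUBIC)
    for k in range(0,w,20): cv2.putText(c,str(x+k),(k*5,10),0,.4,(255,0,0),1); cv2.line(c,(k*5,12),(k*5,20),(255,0,0),1)
    for k in range(0,h,20): cv2.putText(c,str(y+k),(0,k*5+10),0,.4,(255,0,0),1); cv2.line(c,(0,k*5),(8,k*5),(255,0,0),1)
    cv2.imwrite(f"pics/{n}1.png",c[:,:,::-1][:600])
    hsv=cv2.cvtColor(im,cv2.COLOR_RGB2HSV)
    m=np.zeros((480,640),np.uint8);m[y:y+h,x:x+w]=255
    br=cv2.inRange(hsv,(20,130,120),(35,255,255))&m
    for name,mm,z in(("brass",br,.036),("white",cv2.inRange(hsv,(0,0,185),(179,40,255))&m,.052),("dark",cv2.inRange(hsv,(0,0,0),(179,255,60))&m,.088)):
        k,l,s,ce=cv2.connectedComponentsWithStats(mm)
        for i in range(1,k):
            if s[i,4]>12: print(n,name,s[i].tolist(),ce[i].round(2),onplane(n,*ce[i],z).round(4))
E
```

```text
top brass [352, 198, 11, 10, 85] [356.88 202.42] [ 0.7095 -0.1511  0.036 ]
top brass [323, 202, 11, 9, 55] [327.55 206.89] [ 0.7005 -0.0554  0.036 ]
top brass [375, 217, 10, 10, 79] [379.47 221.18] [ 0.6424 -0.2182  0.036 ]
top brass [311, 227, 4, 10, 28] [312.39 231.43] [ 0.6221 -0.002   0.036 ]
top white [400, 187, 3, 29, 85] [400.98 201.  ] [ 0.7004 -0.2904  0.052 ]
top white [320, 208, 56, 53, 2165] [346.96 233.43] [ 0.6049 -0.1103  0.052 ]
top white [291, 210, 2, 19, 25] [291.76 217.44] [0.6679 0.0606 0.052 ]
top white [346, 232, 5, 3, 13] [348.   233.15] [ 0.6056 -0.1136  0.052 ]
top white [380, 256, 8, 8, 47] [383.64 259.19] [ 0.5158 -0.2176  0.052 ]
top dark [318, 266, 9, 10, 67] [321.84 270.12] [ 0.4881 -0.0241  0.088 ]
scene brass [335, 252, 10, 7, 29] [339.52 255.17] [ 0.6238 -0.0041  0.036 ]
scene brass [343, 277, 11, 10, 56] [348.23 282.23] [ 0.7017 -0.0577  0.036 ]
scene brass [322, 301, 14, 12, 103] [328.45 306.47] [ 0.7108 -0.1536  0.036 ]
scene brass [288, 303, 12, 11, 99] [293.66 307.97] [ 0.6433 -0.2211  0.036 ]
scene dark [305, 216, 12, 14, 58] [310.84 222.9 ] [ 0.5081 -0.0022  0.088 ]
scene dark [297, 224, 10, 11, 90] [301.41 229.08] [ 0.503  -0.0375  0.088 ]
scene dark [278, 261, 15, 8, 76] [286.   264.71] [ 0.5551 -0.1566  0.088 ]
scene dark [254, 279, 14, 10, 38] [259.08 284.66] [ 0.5456 -0.2517  0.088 ]
scene dark [263, 301, 15, 11, 17] [270.29 306.06] [ 0.6137 -0.2775  0.088 ]
scene dark [280, 312, 14, 11, 21] [286.62 317.14] [ 0.6678 -0.2721  0.088 ]
scene dark [308, 331, 11, 9, 15] [312.4 335. ] [ 0.751  -0.2645  0.088 ]
```

View pics/top1.png

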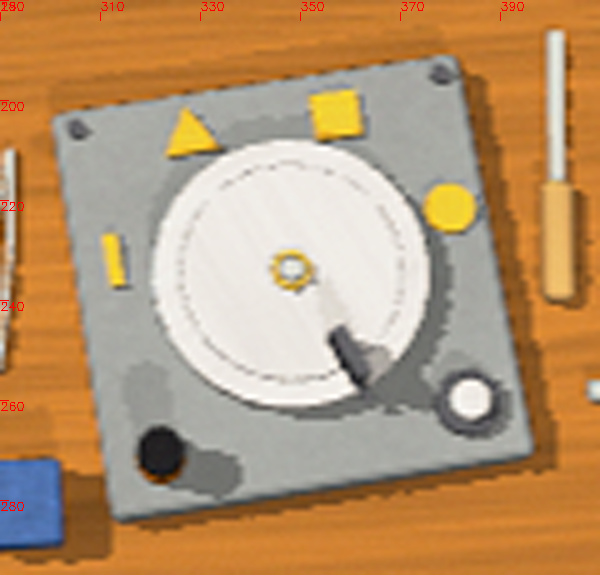

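View pics/scene1.png

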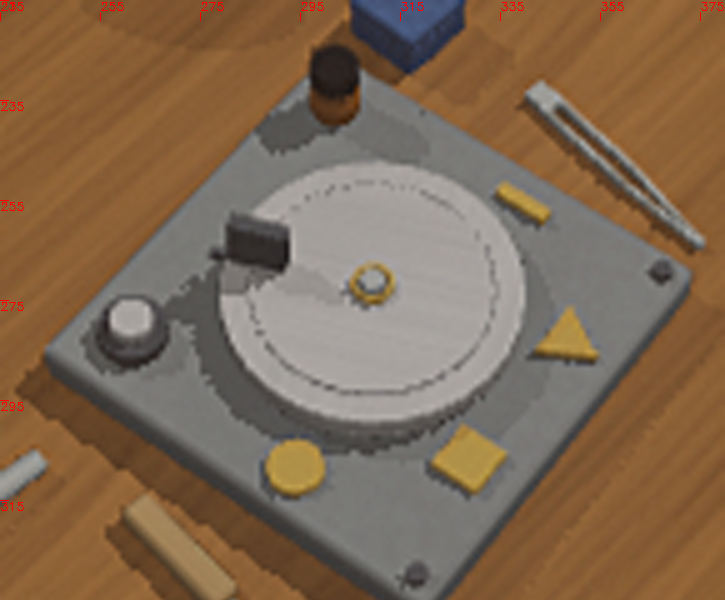

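Top crop: square label (357,202.5), spigot (348,234), tab top strip roughly (357,246)–(362,256), plunger (383.6,259). Scene crop: tab top edge about (281.5,258)–(293,264), spigot (309.5,271), plunger top (261,278.5). The square is on the -25° seat, so the target joint angle is about +2.71, reached counter-clockwise past -y.

```bash
python3 - <<'E'
from h import *
S={"round":(379.47,221.18,293.66,307.97,-75),"square":(356.88,202.42,328.45,306.47,-25),"tri":(327.55,206.89,348.23,282.23,25),"bar":(312.39,231.43,339.52,255.17,75)}
A=[];B=[]
for k,(a,b,c,d,t) in S.items():
    p=two((c+.5-.5,d),(a,b));q=(onplane("top",a,b,.036)+onplane("scene",c,d,.036))/2
    print(k,p.round(4),q.round(4)); A.append(.113*np.exp(1j*np.radians(t)));B.append(q[0]+1j*q[1])
A=np.array(A);B=np.array(B);a=A-A.mean();b=B-B.mean();r=(a.conj()@b);r/=abs(r)
c=B.mean()-r*A.mean();yaw=np.degrees(np.angle(r));print("centre",c,"yaw",yaw,"resid mm",abs(B-(c+r*A))*1e3, "sq angle",np.degrees(np.angle(B[1]-c)))
for nm,s,t in(("spigot",(309.4,271.3),(348.2,233.8)),("plunger",(261,278.3),(383.64,259.19)),("tabmid",(287.2,260.8),(359.5,250.5))):
    p=two(s,t);print(nm,p.round(4),"ang",np.degrees(np.arctan2(p[1]-c.imag,p[0]-c.real))%360,"r",np.hypot(p[1]-c.imag,p[0]-c.real))
pl=c+r*(-.097-.097j);print("plunger pred",pl)
for e in((281.5,258),(293,264)):print("tab end scene",onplane("scene",*e,.088).round(4))
E
```

```text
round [ 0.6427 -0.2193  0.0329] [ 0.6429 -0.2196  0.036 ]
square [ 0.7101 -0.1518  0.0328] [ 0.7102 -0.1523  0.036 ]
tri [ 0.701  -0.0559  0.0331] [ 0.7011 -0.0566  0.036 ]
bar [ 0.6227 -0.0021  0.0328] [ 0.623 -0.003  0.036]
centre (0.6037287311714616-0.11396243396020315j) yaw 5.292686291090873 resid mm [0.31509254 0.2811765  0.44437954 0.47339346] sq angle -19.82196537406788
spigot [ 0.6032 -0.1136  0.0542] ang 144.36191923149613 r 0.000651856118363319
plunger [ 0.5162 -0.2186  0.048 ] ang 230.0837277275903 r 0.1364793652365227
tabmid [ 0.5435 -0.1417  0.0786] ang 204.75084044409272 r 0.06636998836274813
plunger pred (0.5160899104728881-0.2194964905796816j)
tab end scene [ 0.5304 -0.149   0.088 ]
tab end scene [ 0.5678 -0.1419  0.088 ]
```

```bash
python3 -m creep '[[[0.07,-0.14,0],-0.19],[[0.14,-0.28,0],-0.38],[[0.21,-0.42,0],-0.57],[[0.28,-0.56,0],-0.76],[[0.35,-0.7,0],-0.9],[[0.42,-0.84,0],-1],[[0.5,-1,0],-1],[[0.5,-1,0],-1]]' 0 30
python3 -m creep '[[[0.07,-0.14,0],0],[[0.14,-0.28,0],0],[[0.21,-0.42,0],0],[[0.28,-0.56,0],0],[[0.35,-0.7,0],0],[[0.42,-0.84,0],0],[[0.5,-1,0],0],[[0.5,-1,0],0]]'
python3 -m creep '[[[0.1,-0.1,0],0],[[0.19,-0.205,0],0],[[0.19,-0.205,-0.1],0],[[0.19,-0.205,-0.2],0],[[0.19,-0.205,-0.3],0],[[0.19,-0.205,-0.3],0]]'
```

```text
time: 1.2
tool_pos: [0.3231, 0.2449, 0.2025]
ee_rot: [[-0.458, 0.889, 0.001], [0.889, 0.458, -0.001], [-0.002, 0.001, -1.0]]
force: [0.2, 0.8, 0.2]
finger_gap: -0.0
finger_force: 0.0
time: 2.0
tool_pos: [0.4737, -0.0552, 0.202]
ee_rot: [[-0.46, 0.888, 0.002], [0.888, 0.46, -0.002], [-0.002, 0.001, -1.0]]
force: [0.2, 1.2, -0.3]
finger_gap: 0.001
finger_force: 0.0
time: 2.6
tool_pos: [0.5247, -0.1101, 0.1082]
ee_rot: [[-0.466, 0.885, -0.008], [0.885, 0.466, 0.003], [0.006, -0.005, -1.0]]
force: [0.2, 0.1, -0.4]
finger_gap: -0.003
finger_force: 0.0
```

```bash
cat > look.py <<'E'
import sys
from h import *
tag=sys.argv[1];cs=[]
for n,(x,y,w,h) in {"top":(290,180,120,115),"scene":(235,215,145,130)}.items():
    im=camera(n);np.save(f"pics/{n}_{tag}.npy",im)
    c=im[y:y+h,x:x+w][:, :]
    c=cv2.resize(c,(400,int(400*h/w)),interpolation=cv2.INTER_CUBIC);cs.append(cv2.copyMakeBorder(c,0,390-c.shape[0],0,0,0))
cv2.imwrite(f"pics/{tag}.png",np.hstack(cs)[:,:,::-1])
print(env.read_state()["tool_pos"].round(4),env.read_state()["force"].round(2))
E
python3 look.py a
```

```text
[ 0.5276 -0.1114  0.1124] [-0.18 -0.18  0.59]
```

View pics/a.png

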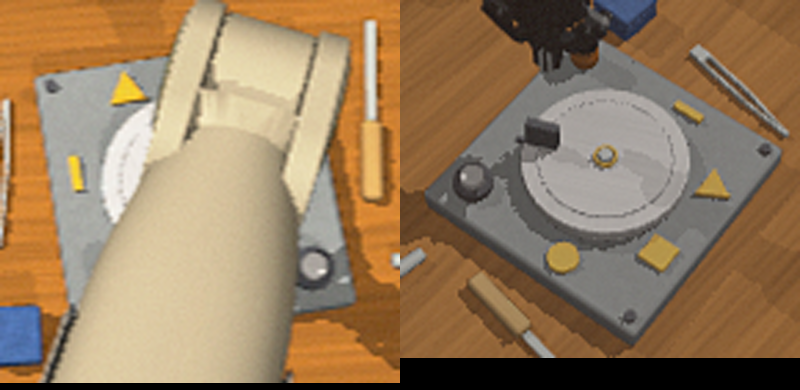

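Fingers sit clear of both tab and jar. I'll work out the arc for the push.

```bash
cat > arc.py <<'E'
import numpy as np,sys
c=np.array([.6037,-.114])
def P(t,d=.016,r=.067):
    a=np.radians(t);return c+r*np.array([np.cos(a),np.sin(a)])-d*np.array([-np.sin(a),np.cos(a)])
if __name__=="__main__":
    C=np.array([.5277,-.1129]);print("approach",((P(207)-C)/.3).round(3))
    for s in (207,247,287):
        print(s,[[*((P(s+k)-P(s))/.3).round(3).tolist(),round(k/45,3)] for k in range(5,41,5)])
E
python3 arc.py
python3 -m creep '[[[0,0,-0.08],0],[[0,0,-0.15],0],[[0,0,-0.15],0],[[0,0,-0.15],0]]'
```

```text
approach [ 0.03  -0.058]
207 [[0.006, -0.019, 0.111], [0.013, -0.038, 0.222], [0.022, -0.056, 0.333], [0.032, -0.073, 0.444], [0.044, -0.089, 0.556], [0.057, -0.104, 0.667], [0.071, -0.118, 0.778], [0.087, -0.131, 0.889]]
247 [[0.017, -0.011, 0.111], [0.034, -0.021, 0.222], [0.052, -0.029, 0.333], [0.071, -0.035, 0.444], [0.091, -0.04, 0.556], [0.111, -0.043, 0.667], [0.131, -0.045, 0.778], [0.151, -0.044, 0.889]]
287 [[0.02, 0.002, 0.111], [0.04, 0.006, 0.222], [0.059, 0.012, 0.333], [0.078, 0.019, 0.444], [0.096, 0.028, 0.556], [0.113, 0.038, 0.667], [0.129, 0.05, 0.778], [0.144, 0.063, 0.889]]
time: 3.1
tool_pos: [0.5289, -0.1124, 0.069]
ee_rot: [[-0.465, 0.885, 0.002], [0.885, 0.465, -0.001], [-0.001, 0.001, -1.0]]
force: [0.4, -1.6, 1.0]
finger_gap: -0.001
finger_force: 0.0
```

```bash
python3 -m creep '[[[0.01,-0.02,0],0],[[0.02,-0.04,0],0],[[0.03,-0.058,0],0]]' | grep -v rot
python3 -m creep '[[[0.006,-0.019,0],0.111],[[0.013,-0.038,0],0.222],[[0.022,-0.056,0],0.333],[[0.032,-0.073,0],0.444],[[0.044,-0.089,0],0.556],[[0.057,-0.104,0],0.667],[[0.071,-0.118,0],0.778],[[0.087,-0.131,0],0.889]]'
python3 look.py b
```

```text
time: 3.4
tool_pos: [0.5382, -0.1309, 0.0684]
force: [-0.3, -0.8, 0.1]
finger_gap: -0.0
finger_force: 0.0
time: 4.2
tool_pos: [0.5636, -0.1701, 0.0676]
ee_rot: [[-0.926, 0.377, 0.001], [0.377, 0.926, -0.0], [-0.001, -0.0, -1.0]]
force: [-0.2, 0.6, 0.0]
finger_gap: -0.002
finger_force: 0.0
[ 0.564  -0.1704  0.0675] [ 0.42  1.24 -0.61]
```

View pics/b.png

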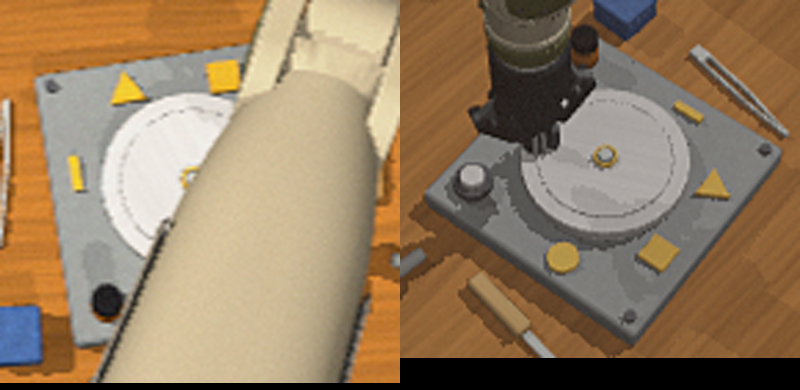

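The scene crop shows the gripper over the tab's area, with the tab hard to tell from the dark fingers near (545,140); zooming in.

```bash
python3 - <<'E'
from h import *
from arc import P,c
im=np.load("pics/scene_b.npy");x,y=255,230
z=cv2.resize(im[y:y+60,x:x+75],None,fx=10,fy=10,interpolation=cv2.INTER_CUBIC);z=cv2.convertScaleAbs(z,alpha=1.8,beta=20)
print("finger",pix("scene",[.564,-.1704,.0675]))
for t in(207,222,237,247):
    u=np.array([np.cos(np.radians(t)),np.sin(np.radians(t))]);
    print(t,[pix("scene",[*(c+u*r),.088]).round(1).tolist() for r in(.05,.084)])
cv2.imwrite("pics/bz.png",z[:,:,::-1])
E
```

```text
finger [285.14671508 273.57601855]
207 [[292.0, 261.1], [280.3, 258.4]]
222 [[291.3, 265.0], [279.0, 264.9]]
237 [[291.8, 269.0], [279.8, 271.6]]
247 [[292.8, 271.5], [281.4, 275.9]]
```

View pics/bz.png

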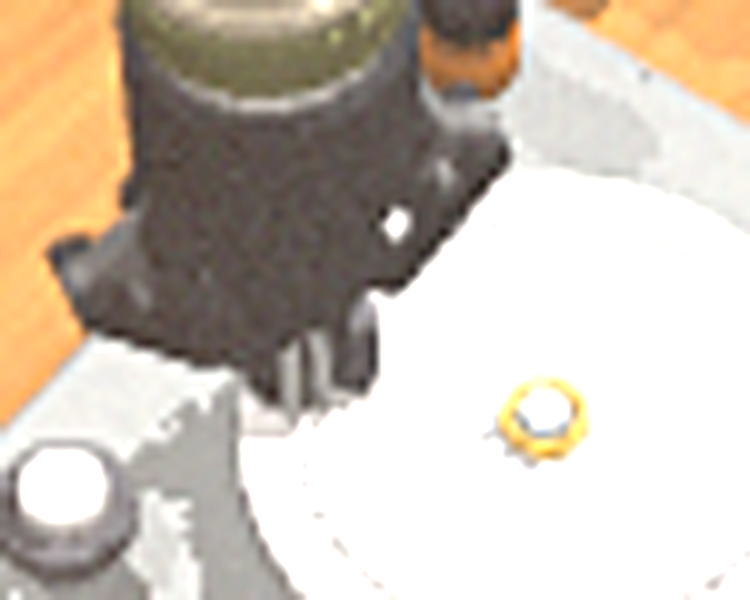

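The zoom shows two light pad strips ending near scene pixel (285,271), and I can't see a tab in front of them. I'll compare raw grey values with the first picture before moving further.

```bash
python3 - <<'E'
import numpy as np
for f in("scene","scene_a","scene_b"):
    g=np.load(f"pics/{f}.npy").mean(2).astype(int);print(f)
    for v in range(254,282):print(v,*["%3d"%k for k in g[v,276:300]])
E
```

```text
scene
254 118 121 120 118 120 120 121 119 121 120 121 118 130 161 163 163 164 163 163 165 125 158 154 158
255 121 122 121 119 119 120 120 120 121 118 115 135 159 164 163 164 164 165 167 164 150 159 156 157
256 120 122 122 121 121 124 123 122 122 118 144 161 164 161 163 165 166 144 142 159 160 158 158 156
257 119 121 120 121 125  96 113 114 122 140 168 170 165 162 166 167 164 155 153 157 158 157 158 159
258 120 121 120 121 118  79  84  84  86 111 137 156 171 172 173 149 161 162 160 160 159 158 157 157
259 120 122 122 124  98  78  78  78  78  80  86  95 103 120 119 144 166 162 160 160 160 160 159 158
260 120 120 122 128  63  61  74  84  85  80  79  78  73  79  77  92 113 162 159 159 159 159 160 159
261 120 121 120 129  65  45  47  52  59  58  75  77  83  81  79  75  80 164 160 157 158 158 158 159
262 120 120 121 129  68  42  43  44  46  44  50  49  60  58  76  65  71 167 162 159 159 158 157 158
263 121 122 125 132  62  41  43  46  46  44  45  42  46  46  51  47  42 170 163 159 158 159 159 159
264 123  98  99 104  65  45  47  47  47  45  46  46  47  44  45  43  35 170 162 159 158 160 15
[... 6621 characters left out ...]

275  88  86  75 162 172 172 167 170 147 150 169 167 167 166 166 165 164 165 166 165 163 164 161 165
276  87  84  74 156 172 169 163 171 168 125 165 168 168 167 168 168 167 166 166 165 165 166 164 166
277  87  87  78 136 173 168 163 170 171 143 170 170 167 168 167 166 165 168 169 169 168 167 168 166
278  88  82  79 124 173 167 166 167 171 123 168 169 167 170 167 169 169 167 168 166 166 168 169 170
279  86  85  80  72 176 166 169 168 170 160 133 170 169 169 165 168 167 169 168 167 168 168 167 165
280  85  86  84  66 145 169 170 168 165 168 164 172 171 169 169 169 168 167 167 165 167 170 170 168
281  85  87  85  73 121 171 170 167 165 170 116 125 166 167 167 167 168 168 171 170 168 168 168 168
```

The tab's right-hand end is on the same pixels as before (columns 290–292, rows 260–268), so it hasn't moved and the fingers were never in contact. I'll check where the fingertips really are against the reported TCP.

```bash
python3 - <<'E'
from h import *
for nm,p in(("a",[.5276,-.1114]),("b",[.564,-.1704])):
    z0=.1124 if nm=="a" else .0675
    for dz in(0,.01,.02,.03):print(nm,dz,pix("scene",[*p,z0+dz]).round(1))
g=np.load("pics/scene_a.npy").mean(2).astype(int)
for v in range(226,248):print(v,*["%3d"%k for k in g[v,272:304]])
E
```

```text
a 0 [289.8 244.3]
a 0.01 [289.7 242.3]
a 0.02 [289.6 240.2]
a 0.03 [289.5 238.1]
b 0 [285.1 273.6]
b 0.01 [285.  271.7]
b 0.02 [284.9 269.8]
b 0.03 [284.8 267.8]
226  75  28  31  28  31  32  40  36  36  32  35  30  28  33  33  39  32  30  35  38  34  27  37  48  59  36  33  32  29  30  55  62
227  94  79  31  28  31  36  32  30  29  27  30  29  30  34  37  37  31  32  34  35  34  39  41  42  43  48  39  33  31  35  36  41
228 103 102  85  34  27  28  35  30  35  30  30  34  39  30  34  35  34  30  33  31  30  43  42  43  42  48  38  33  33  28  35  32
229 100 105 107  86  43  23  28  25  28  28  28  32  31  37  34  34  28  33  33  36  34  43  45  47  44  36  36  29  35  31  31  34
230 101 107 108 102  99  77  58  56  98  67  28  30  34  33  32  31  36  37  33  34  35  34  39  36  36  30  34  32  36  33  30  36
231 105 106 104 101  98 102  97  97 102 103  51  28  39  30  29  28  35  35  32  34  34  32  33  31  32  32  36  35  31  35  34  32
232 104 100 100  97  99  99 101  99 100 106  82  35  32  23  57  37  31  33  30  34  31  28  33  31  36  37  30  30  39  34  35  31
233  99  98  9
[... 1265 characters left out ...]
  87  87  83  82 121 124 123 121 125 125
243 102 102 101 101 102 104 102 100  98  96  89  98 122 129 132  87  84  83  85  88  86  87  85  85  78 122 129 127 126 127 126 126
244 100 102 102 102 105 105  99  96  95  92  95 123 127 127 127 124  84  82  82  84  83  80  76 122 123 130 129 127 123 123 124 124
245 100 101 106 103 102 101  98  95  95  99 122 127 125 124 126 126 124  83 126  84 121 124 122 128 129 126 126 125 125 125 125 126
246 102 105 104 103 101  95  97  96  95 124 127 125 125 124 124 125 127 123 133 118 127 126 126 125 126 125 123 124 124 124 125 122
247 104 104 102  99  97  95  95  95 120 124 127 123 123 124 122 126 124 126 126 125 123 126 127 128 127 122 122 122 122 120 118 126
```

The fingertips sit roughly 15–20 mm higher than the reported TCP, so they passed over the tab. I'll lift, go back to the clockwise side and descend in small steps, watching the force.

```bash
python3 -m creep '[[[0,0,0.12],0],[[-0.04,0.06,0.12],-0.19],[[-0.08,0.12,0.12],-0.38],[[-0.117,0.189,0.12],-0.57],[[-0.117,0.189,0.12],-0.76],[[-0.117,0.189,0.06],-0.889],[[-0.117,0.189,0],-0.889],[[-0.117,0.189,0],-0.889]]' |grep -E "pos|force"
python3 -m creep '[[[0,0,-0.015],0],[[0,0,-0.03],0],[[0,0,-0.03],0],[[0,0,-0.03],0],[[0,0,-0.03],0]]'|grep -E "pos|force"; python3 - <<'E'
from h import *
g=camera("scene").mean(2).astype(int)
for v in range(240,262):print(v,*["%3d"%k for k in g[v,276:300]])
print(pix("scene",env.read_state()["tool_pos"]))
E
```

```text
tool_pos: [0.526, -0.1118, 0.0653]
force: [-0.2, 0.7, -0.3]
finger_force: 0.0
tool_pos: [0.5282, -0.1126, 0.0586]
force: [-0.9, -0.2, -0.5]
finger_force: 0.0
240  32  27  32  34  36  30  30  31  34  34  32  35  34  31  36  35  31  36  43  43  44  48  41  41
241  81  43  20  24  24  40  31  32  35  34  37  35  35  33  36  32  33  41  46  49  46  41  32  37
242 103 102  84  62  80 103  65  35  34  35  30  31  36  32  36  36  31  36  39  34  42  30  38  30
243 100 108 103  99 100 102  97  33  33  36  34  34  33  33  32  38  33  29  35  34  35  32  38  33
244 103 102 102  99  96  95 106  77  32  29  31  45  36  32  31  36  35  31  35  33  31  33  31  29
245 102 100  99  96  94  96 127 107  37  36  88  62  44  47  35  34  36  28  51  77  29  26  21  70
246  99  97  94  94  93 124 130 136  44  37  88  57  50  85  52  32  35  29  49 133 101  99  65 125
247  96  95  97  94 119 125 128 139  42  33  88  56  39  84  70  35  30  22 100 136 128 126 119 125
248  94  97  92 121 125 125 129 137  41  25  83  57  33  85  80  34  33  19 108 128 126 121 122 124
249  97  95 119 126 126 124 124 131  72  1
[... 585 characters left out ...]
 123 122 125 124 119 140 163 168 166 168 167 170 171 167 154 162 160 160
256 124 126 125 126 126 127 128 130 125 120 151 166 168 166 166 170 170 148 145 164 164 162 161 160
257 123 125 125 126 128  88 116 115 126 146 174 174 168 168 171 171 168 159 158 161 161 162 162 162
258 124 123 122 125 118  59  69  68  76 102 134 159 177 175 178 153 165 164 165 163 163 161 161 162
259 123 124 126 129  85  52  52  52  55  58  69  83  96 125 123 149 170 167 165 164 164 163 164 165
260 123 125 125 133  61  60  57  59  59  57  54  52  43  81  83  96 117 167 165 164 164 162 165 150
261 123 126 126 133  67  46  49  49  52  50  58  57  53  83  86  81  83 169 163 162 162 163 163 149
[290.20960262 255.38272983]
```

```bash
for i in 1 2 3 4; do python3 -m creep '[[[0,0,-0.01],0],[[0,0,-0.01],0]]'|grep -E "pos|^force"; done
```

```text
tool_pos: [0.5277, -0.1124, 0.0549]
force: [0.8, 1.2, 0.5]
tool_pos: [0.5276, -0.1123, 0.0517]
force: [-0.2, 0.1, 0.2]
tool_pos: [0.5277, -0.1124, 0.0488]
force: [-0.4, 0.1, -1.1]
tool_pos: [0.5277, -0.1123, 0.0458]
force: [-0.0, -0.1, 0.2]
```

With the reported TCP at 0.046, below the disc top, there is still no contact. That confirms the offset: the tips are around 0.06. Pushing now.

```bash
python3 -m creep '[[[0.01,-0.02,0],0],[[0.02,-0.04,0],0],[[0.03,-0.058,0],0],[[0.03,-0.058,0],0]]' | grep -E "pos|^force"
python3 -m creep '[[[0.006,-0.019,0],0.111],[[0.013,-0.038,0],0.222],[[0.022,-0.056,0],0.333]]'|grep -E "pos|^force"
python3 -m creep '[[[0.01,-0.017,0],0.111],[[0.022,-0.033,0],0.222]]'|grep -E "pos|^force"
python3 look.py c
```

```text
tool_pos: [0.5376, -0.1309, 0.0463]
force: [0.5, -0.2, 0.4]
tool_pos: [0.543, -0.1461, 0.0461]
force: [-2.1, 2.4, 0.5]
tool_pos: [0.5495, -0.1561, 0.0461]
force: [-2.0, 2.5, 2.4]
[ 0.5504 -0.157   0.0461] [-1.07  0.69  0.63]
```

View pics/c.png

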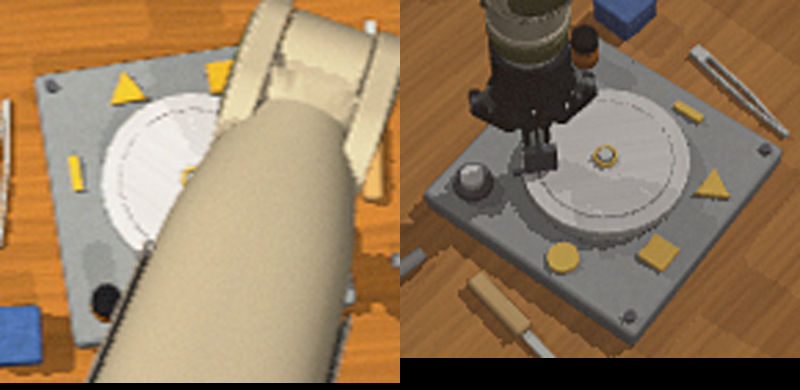

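The scene crop now shows the tab ahead of the fingers at about (540,155), with around 3 N of contact force. The push works, so I'll continue.

```bash
python3 - <<'E'
from arc import *
for s in (232,272,312):
    print(s,[[*((P(s+k)-P(s))/.3).round(3).tolist(),round(k/45,3)] for k in range(5,41,5)])
E
```

```text
232 [[0.013, -0.015, 0.111], [0.028, -0.029, 0.222], [0.043, -0.042, 0.333], [0.06, -0.053, 0.444], [0.077, -0.062, 0.556], [0.096, -0.071, 0.667], [0.115, -0.077, 0.778], [0.134, -0.082, 0.889]]
272 [[0.02, -0.003, 0.111], [0.04, -0.004, 0.222], [0.06, -0.004, 0.333], [0.08, -0.002, 0.444], [0.099, 0.002, 0.556], [0.119, 0.007, 0.667], [0.137, 0.015, 0.778], [0.155, 0.023, 0.889]]
312 [[0.017, 0.01, 0.111], [0.033, 0.022, 0.222], [0.048, 0.035, 0.333], [0.062, 0.05, 0.444], [0.075, 0.065, 0.556], [0.086, 0.082, 0.667], [0.096, 0.099, 0.778], [0.104, 0.118, 0.889]]
```

```bash
python3 -m creep '[[[0.013,-0.015,0],0.111],[[0.028,-0.029,0],0.222],[[0.043,-0.042,0],0.333],[[0.06,-0.053,0],0.444],[[0.077,-0.062,0],0.556],[[0.096,-0.071,0],0.667],[[0.115,-0.077,0],0.778],[[0.134,-0.082,0],0.889]]'|grep -E "pos|^force"
python3 -m creep '[[[0.02,-0.003,0],0.111],[[0.04,-0.004,0],0.222],[[0.06,-0.004,0],0.333],[[0.08,-0.002,0],0.444],[[0.099,0.002,0],0.556],[[0.119,0.007,0],0.667],[[0.137,0.015,0],0.778],[[0.155,0.023,0],0.889]]'|grep -E "pos|^force"
python3 -m creep '[[[0.017,0.01,0],0.111],[[0.033,0.022,0],0.222],[[0.048,0.035,0],0.333],[[0.048,0.035,0],0.333]]'
python3 - <<'E'
from h import *
from arc import *
im=camera("scene");np.save("pics/scene_d.npy",im);g=im.mean(2).astype(int)
for t in(320,327,334):
    u=np.array([np.cos(np.radians(t)),np.sin(np.radians(t))]);print(t,[pix("scene",[*(c+u*r),.088]).round(1).tolist() for r in(.05,.084)])
for v in range(268,304):print(v,*["%3d"%k for k in g[v,302:334]])
E
```

```text
tool_pos: [0.5894, -0.1816, 0.046]
force: [-3.1, -1.6, 1.0]
tool_pos: [0.6367, -0.1755, 0.0461]
force: [-1.3, -2.2, -0.1]
time: 9.45
tool_pos: [0.6518, -0.1638, 0.0462]
ee_rot: [[-0.536, -0.844, 0.0], [-0.844, 0.536, -0.0], [0.0, -0.001, -1.0]]
force: [0.1, -1.2, -0.3]
finger_gap: -0.001
finger_force: 0.0
320 [[311.8, 280.4], [313.5, 291.3]]
327 [[314.0, 280.1], [317.3, 290.6]]
334 [[316.1, 279.5], [320.9, 289.6]]
268  32  37  37  35  36  33  35  37  37  31  37  34  35  34  36  32  35  36  34  30  21 134 176 171 166 170 169 169 169 169 171 144
269  34  34  38  36  35  36  38  39  34  37  35  37  37  36  39  38  37  40  37  29  47 176 175 168 166 170 171 169 170 170 172 124
270  36  37  37  35  32  34  39  36  38  38  41  36  34  34  36  37  37  38  29  21 127 179 171 169 167 167 169 168 170 169 171 139
271  34  34  36  38  42  33  39  36  30  36  35  40  38  38  32  36  36  26  15 129 173 173 171 167 168 168 169 168 168 169 170 168
272  33  36  36  34  39  37  36  31  36  37  40  37  38  40  39  35  32  17 129 174 175 172 170 169 167 167 169 169 168 171 170 170
273  22  28  36  33  3
[... 3369 characters left out ...]
  80  57 108 105 114 111 112 115 115 114
299  95  93  94  94  95 105 107 110 109 106  97  96  98  99  66  71  85  88  87  87  78  75 110 106 114 117 113 113 112 114 113 114
300  85  86  88  88  88  93  93  93  93  95  88  91  89  96  56  75  81  82  80  73  64 110 118 112 116 125 122 115 113 113 115 114
301  86  86  87 107  91  91  93  93  93  91  92 107  88  95  68  58  58  69 113 111 109 117 113 113 125 124 121 128 120 111 111 114
302  74  78  76  82  76  75  61  80  81  66  76  81  74  78  58  50  49 109 116 114 113 115 113 113 123 123 126 125 124 124 118 112
303  73  72  75  73  73  75  72  74  74  73  74  71  67  67  61 109 109 116 114 113 112 113 102 122 123 123 125 126 126 126 128 122
```

The tab is at about 323–325° with a target of about 340°. I'll push 10° more, then retreat and measure from both cameras.

```bash
python3 - <<'E'
from arc import *
s=327
print([[*((P(s+k)-P(s))/.3).round(3).tolist(),round(k/45,3)] for k in (3,6,9,10)])
print("retreat",((P(337,.05)-P(337))/.3).round(3))
E
```

```text
[[0.008, 0.009, 0.067], [0.017, 0.017, 0.133], [0.024, 0.027, 0.2], [0.026, 0.03, 0.222]]
retreat [-0.044 -0.104]
```

```bash
python3 -m creep '[[[0.008,0.009,0],0.067],[[0.017,0.017,0],0.133],[[0.026,0.03,0],0.222],[[0.026,0.03,0],0.222]]'|grep -E "pos|^force"
python3 -m creep '[[[-0.015,-0.035,0],0],[[-0.03,-0.07,0],0],[[-0.044,-0.104,0],0],[[-0.044,-0.104,0.15],0],[[-0.044,-0.104,0.3],0],[[-0.044,-0.104,0.45],0],[[-0.044,-0.104,0.45],0]]'|grep -E "pos|^force"
python3 -m creep '[[[-0.07,0.14,0],0],[[-0.14,0.28,0],0],[[-0.21,0.42,0],0],[[-0.28,0.56,0],0],[[-0.35,0.7,0],0],[[-0.42,0.84,0],0],[[-0.5,1,0],0],[[-0.5,1,0],0]]'|grep -E "pos|time"
cat > meas.py <<'E'
from h import *
import sys
from arc import c
tag=sys.argv[1];cs=[]
for n,(x,y,w,h) in {"top":(330,200,50,75),"scene":(285,255,50,75)}.items():
    im=np.mean([camera(n).astype(float) for _ in range(2)],0).astype(np.uint8);np.save(f"pics/{n}_{tag}.npy",im)
    z=cv2.resize(im[y:y+h,x:x+w],None,fx=8,fy=8,interpolation=cv2.INTER_CUBIC);z=cv2.convertScaleAbs(z,alpha=1.5,beta=10);cs.append(z)
    for k in range(0,w,10):cv2.putText(z,str(x+k),(k*8,10),0,.35,(255,0,0),1)
    for k in range(0,h,10):cv2.putText(z,str(y+k),(0,k*8+10),0,.35,(255,0,0),1)
    for t in(330,335,340,345):
        u=np.array([np.cos(np.radians(t)),np.sin(np.radians(t))]);print(n,t,[pix(n,[*(c+u*r),.088]).round(1).tolist() for r in(.05,.067,.084)])
cv2.imwrite(f"pics/{tag}.png",np.hstack(cs)[:600,:,::-1])
E
python3 meas.py e
```

```text
tool_pos: [0.659, -0.1548, 0.0462]
force: [0.2, -1.6, -0.8]
tool_pos: [0.6489, -0.1886, 0.1895]
force: [1.2, -0.0, 1.4]
time: 11.4
tool_pos: [0.4925, 0.1174, 0.1812]
top 330 [[355.8, 216.9], [358.2, 212.1], [360.6, 207.4]]
top 335 [[354.5, 216.3], [356.5, 211.4], [358.4, 206.5]]
top 340 [[353.2, 215.9], [354.7, 210.8], [356.1, 205.8]]
top 345 [[351.8, 215.6], [352.8, 210.4], [353.8, 205.2]]
scene 330 [[314.9, 279.8], [316.9, 285.0], [318.8, 290.2]]
scene 335 [[316.4, 279.4], [318.9, 284.3], [321.4, 289.4]]
scene 340 [[317.9, 278.8], [320.8, 283.5], [323.8, 288.4]]
scene 345 [[319.2, 278.1], [322.7, 282.6], [326.2, 287.2]]
```

View pics/e.png

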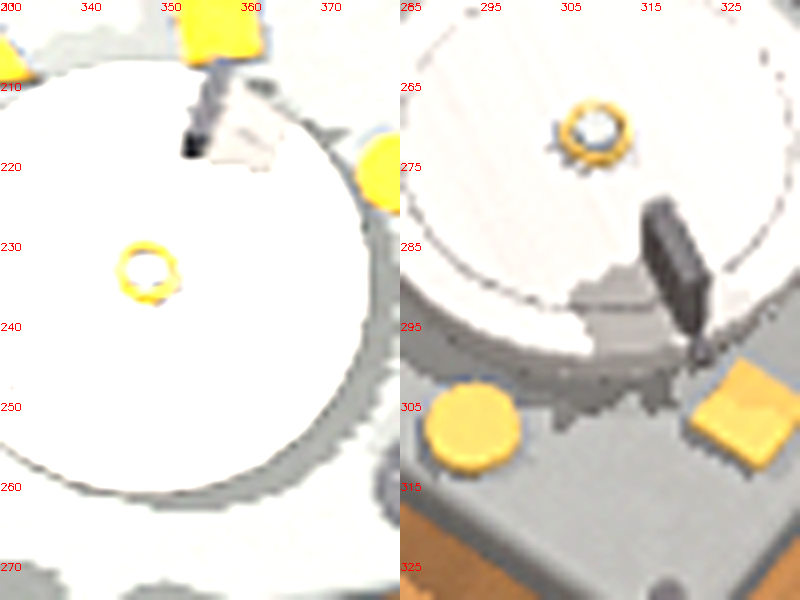

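Top view: the tab's grey top strip runs from (354,215) to (357,207), pointing at the left part of the square label (356.9,202.4), and the ring is still on its spigot. Scene view: the top strip runs from (317,280) to (323,289). Next is a sub-pixel measurement of the angle.

```bash
cat > ang.py <<'E'
from h import *
import sys
tag=sys.argv[1]
def centres(g,rows,lo,hi,lev=130):
    o=[]
    for v in rows:
        r=g[v,lo:hi].astype(float);w=np.clip(lev-r,0,None);w[w<10]=0
        k=np.flatnonzero(r<lev)
        if not len(k):continue
        a,b=k[0],k[-1]
        L=a-1+(r[a-1]-lev)/(r[a-1]-r[a]) if a>0 else a; R=b+(lev-r[b])/(r[b+1]-r[b]) if b+1<len(r) else b
        o.append((v,lo+L,lo+R,lo+(L+R)/2))
    return np.array(o)
g=np.load(f"pics/top_{tag}.npy").mean(2).astype(int)
for v in range(204,222):print(v,*["%3d"%k for k in g[v,346:366]])
g=np.load(f"pics/scene_{tag}.npy").mean(2).astype(int)
for v in range(276,302):print(v,*["%3d"%k for k in g[v,308:330]])
E
python3 ang.py e
```

```text
204 152 152 150 149 149 150 156 147 158 157 154 161 169 167 168 165 130 136 167 163
205 148 148 151 151 150 148 150 152 158 156 155 160 166 164 163 163 140 132 165 163
206 149 146 149 148 149 147 155 161 156 154 147 152 165 170 164 141 119 135 163 163
207 144 143 144 141 145 144 141 139 122 117 119  99  96  82  79  99 105 134 164 161
208 238 239 234 212 204 206 187 137  86  84  99  99 103 129 151 155 169 165 164 163
209 237 236 236 230 218 219 222 224 220 166 102 101 114 145 148 149 151 161 169 165
210 233 234 235 236 230 220 221 222 193 117  98  94 127 168 141  86  90  91 130 168
211 233 232 233 236 230 222 223 227 187  93 100  97 130 170 158 131 107  87 121 160
212 209 208 205 206 212 218 222 218 168  98  99 124 159 167 165 166 152 135 148 147
213 233 234 232 222 193 201 197 140 118 101  91 105 147 167 168 163 166 158 127 126
214 234 232 231 231 227 219 209 161  99  98  90 126 169 169 169 164 165 167 165 142
215 232 230 228 231 234 229 215 165  98  98 114 146 164 165 167 166 163 166 163 163
216 233 232 229 230 232 229 186  95  96  95 126 164 162 151 135 150 164 165 166 162
217 230 
[... 2103 characters left out ...]
 117 126 125  48  43  45  39  97 161 161 154 144 110  85
295 121 117 117 121 120 120 121 121 122 119 127  78  44  44  37 130 157 147 103 100  87  78
296 114 114 117 119 119 119 119 117 117 119 122 120  66  39  62 144 106 101  88  85  76 108
297 168 119 116 118 119 118 119 119 119 120 122 152 153  78  71  99  91  86  80  71 106 114
298 181 121 117 119 123 123 124 123 118 105  95 104 112  64  78  73  81  56 108 105 113 111
299 131 105 104  97  96  96  96  96  95  94  89  88  92  58  83  63  83 106 113 115 112 110
300  92  91  91  90  90  91  89  91  91  93  91  83  81  69  45  53  91 114 115 124 121 115
301  90  90  94  91  93  91 104  96  86  67  74  70 114  71 106 110 113 112 125 122 121 126
```

Both views agree: the tab is at about 336.1° (scene slope and position 335.5°, top 336.7°). The target is 340.25°, so it needs about 4.2° more with the same finger offset.

```bash
python3 -m creep '[[[0.07,-0.14,0],0],[[0.14,-0.28,0],0],[[0.21,-0.42,0],0],[[0.28,-0.56,0],0],[[0.35,-0.7,0],0],[[0.42,-0.84,0],0],[[0.5,-1,0],0],[[0.5,-1,0],0]]'|grep -E "pos"
python3 -m creep '[[[0,0,-0.12],0],[[0,0,-0.24],0],[[0,0,-0.36],0],[[0,0,-0.45],0],[[0.015,0.035,-0.45],0],[[0.03,0.07,-0.45],0],[[0.042,0.099,-0.45],0],[[0.042,0.099,-0.45],0]]'|grep -E "pos|^force"
python3 -m creep '[[[0.002,0.005,0],0],[[0.005,0.01,0],0.03],[[0.008,0.014,0],0.06],[[0.0115,0.019,0],0.093],[[0.0115,0.019,0],0.093],[[0.0115,0.019,0],0.093]]'|grep -E "pos|^force"
python3 -m creep '[[[-0.015,-0.035,0],0],[[-0.03,-0.07,0],0],[[-0.044,-0.104,0],0],[[-0.044,-0.104,0.15],0],[[-0.044,-0.104,0.3],0],[[-0.044,-0.104,0.45],0],[[-0.044,-0.104,0.45],0]]'|grep -E "pos|^force"
python3 -m creep '[[[-0.07,0.14,0],0],[[-0.14,0.28,0],0],[[-0.21,0.42,0],0],[[-0.28,0.56,0],0],[[-0.35,0.7,0],0],[[-0.42,0.84,0],0],[[-0.5,1,0],0],[[-0.5,1,0],0]]'|grep -E "pos|time"
python3 meas.py f>/dev/null; python3 ang.py f
```

```text
tool_pos: [0.6472, -0.1946, 0.1786]
tool_pos: [0.6606, -0.1552, 0.0485]
force: [0.1, -0.3, -0.8]
tool_pos: [0.6619, -0.1507, 0.0462]
force: [0.5, -2.0, 1.2]
tool_pos: [0.6518, -0.1841, 0.1893]
force: [0.5, -0.2, 1.3]
time: 15.3
tool_pos: [0.4953, 0.1217, 0.181]
204 149 151 148 148 151 151 155 149 155 162 167 167 168 170 170 164 129 133 166 165
205 147 149 150 151 153 153 152 151 158 164 170 168 166 164 166 164 140 132 166 162
206 149 145 148 148 148 148 155 156 132 108 131 160 172 172 162 142 122 133 164 161
207 145 143 142 144 145 142 142 134 112  99  96  98  80  73  80  97 102 134 165 161
208 230 242 232 227 224 203 190 139  90  99 103 131 154 150 152 157 167 166 165 162
209 236 235 227 217 220 221 228 190  96 102 133 158 129  85 116 150 148 157 166 164
210 234 235 231 221 219 221 210 164  95  97 112 148 185 178 104 116 150 150 154 167
211 231 234 230 222 223 226 194 113  98 111 141 168 167 168 156 153 154 148 150 157
212 207 206 207 194 201 226 193 117  98  98 131 169 164 162 166 166 159 148 148 146
213 231 231 232 228 204 189 162  94  98 124 161 170 168 166 165 165 167 155 142 14
[... 2365 characters left out ...]
 116 120 122 124 123  47  40  43  33 136 159 114 105  87
295 176 120 116 118 119 119 118 121 120 118 118 119 125  77  37  49  79 145 109  92  90  77
296 169 164 117 116 116 119 119 118 119 117 117 118 119 119 156  82  74  98  90  88  77 107
297 167 173 117 115 117 119 118 120 120 120 120 149 151 104 113  75  80  74  78  72 107 113
298 173 177 173 121 118 122 122 119 118 115  96 104 107  89  91  63  60  79  82 106 114 112
299 125 130 135 105  95  95  94  94  96  95  90  87  88  87  83  63  72  44  72 116 112 112
300  89  90  91  90  87  89  90  91  92  92  93  83  82  73  69 110 114 105 112 125 121 115
301  90  89  90  92  93 106  89  84  83  77  76  75  73 111 108 115 116 111 125 123 123 126
```

View pics/f.png

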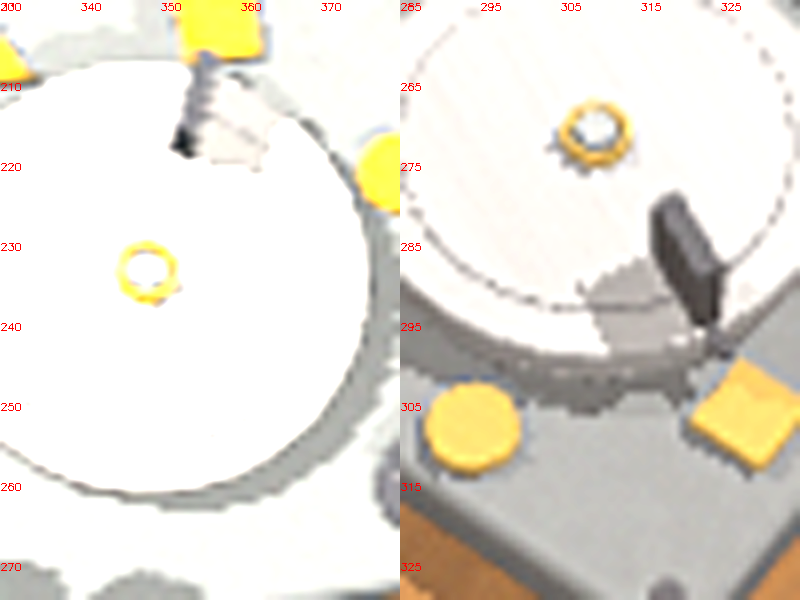

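Four estimates (slope and position in each view) average 340.0° against a target of 340.25°, so the tab points squarely at the square label. The ring is still on its spigot. Next is the plunger at about (0.516,-0.219).

```bash
python3 - <<'E'
from h import *
p=env.read_state()["tool_pos"];print(p,((np.array([.5161,-.219,.09])-p)/.3).round(3))
E
```

```text
[0.49925051 0.11729487 0.18110925] [ 0.056 -1.121 -0.304]
```

```bash
python3 -m creep '[[[0.01,-0.14,0],0],[[0.02,-0.28,0],0],[[0.03,-0.42,0],0],[[0.04,-0.56,0],0],[[0.05,-0.7,0],0],[[0.056,-0.84,0],0],[[0.056,-1,0],0],[[0.056,-1,0],0]]'|grep -E "pos"
python3 -m creep '[[[0,-0.121,0],0],[[0,-0.121,-0.1],0],[[0,-0.121,-0.2],0],[[0,-0.121,-0.3],0],[[0,-0.121,-0.4],0],[[0,-0.121,-0.4],0],[[0,-0.121,-0.4],0]]'|grep -E "pos|^force"
for i in 1 2 3 4; do python3 -m creep '[[[0,0,-0.01],0],[[0,0,-0.01],0]]'|grep -E "pos|^force"; done
```

```text
tool_pos: [0.5155, -0.1897, 0.1805]
tool_pos: [0.5149, -0.2187, 0.0611]
force: [-0.2, 0.5, 1.5]
tool_pos: [0.5165, -0.2189, 0.0596]
force: [0.4, 0.4, -0.4]
tool_pos: [0.5158, -0.2181, 0.0557]
force: [-0.8, 0.3, 0.1]
tool_pos: [0.5153, -0.2179, 0.052]
force: [-0.1, 0.1, 0.4]
tool_pos: [0.5152, -0.2178, 0.0488]
force: [-0.3, 0.4, 0.0]
```

```bash
for i in 1 2 3 4; do python3 -m creep '[[[0,0,-0.01],0],[[0,0,-0.01],0]]'|grep -E "pos|^force"; done
```

```text
tool_pos: [0.5152, -0.2179, 0.0458]
force: [-0.0, 0.0, -0.1]
tool_pos: [0.5152, -0.2179, 0.0428]
force: [0.3, 0.9, 0.1]
tool_pos: [0.5153, -0.2179, 0.0398]
force: [0.3, 0.5, -0.7]
tool_pos: [0.5152, -0.2179, 0.0368]
force: [-0.3, 0.8, -0.3]
```

```bash
for i in 1 2 3 4; do o=$(python3 -m creep '[[[0,0,-0.007],0],[[0,0,-0.007],0]]'|grep -E "pos|^force"); echo "$o"; done
```

```text
tool_pos: [0.5153, -0.218, 0.0348]
force: [-0.4, -0.7, 0.4]
tool_pos: [0.5153, -0.218, 0.0328]
force: [-0.2, 0.2, -0.4]
tool_pos: [0.5153, -0.2179, 0.0306]
force: [-0.9, 0.2, 0.8]
tool_pos: [0.5153, -0.2179, 0.0285]
force: [0.3, 0.8, -0.2]
```

```bash
python3 - <<'E'
from h import *
g=camera("scene").mean(2).astype(int)
for v in range(258,296):print(v,*["%3d"%k for k in g[v,246:278]])
print(env.read_state()["tool_pos"],pix("scene",env.read_state()["tool_pos"]),pix("scene",[.5161,-.2195,.052]))
E
```

```text
258  24  28  30  34  33  30  34  34  32  37  32  33  34  30  34  37  32  32  38  32  33  56  89 106 125 124 124 124 120 125 123 121
259  78  32  23  31  29  34  31  31  36  32  35  36  28  34  37  36  38  34  38  34  28  54 107 124 127 122 122 122 123 123 122 123
260  99  97  61  29  20  33  28  37  30  33  32  34  34  32  31  31  27  35  32  29  24  81 125 126 127 124 124 125 122 123 121 124
261  99  96  93 101  36  30  31  34  36  35  29  37  33  30  31  36  31  35  35  34  26 129 128 123 124 126 126 124 124 123 123 124
262  94  91  98 108  61  25  30  30  36  36  35  30  33  35  39  32  32  33  32  35  36 112 126 123 123 123 124 124 123 123 125 123
263  92  93  99 104 103  65  23  33  38  34  36  32  34  31  32  36  33  29  47  33  34  84 127 124 124 125 123 122 122 122 121 122
264  96  98  99 100 105 106  39  27  32  36  33  33  29  31  37  34  44  55  60  41  34  53 128 125 124 122 120 121 121 123 121 123
265  98 100  99 103 104 106  84  35  31  29  36  37  30  37  38  38  54  51  54  42  27  43 129 125 122 123 122 121 124 123 124 125
266 101 100 102 101  96 104 109  37  32  39 
[... 3309 characters left out ...]
29 129 127 124 125 121 122 123 126 125 124 122 112 110 111 112 110 115  81  67
292  67  70  61  59  61  60  65  72  89 104 116 129 131 128 127 126 124 124 126 123 124 125 124 125 124 109 110 109 111 113 108 111
293  70  71  68  62  59  56  58  62  66  82  99 113 121 129 125 124 124 123 124 125 124 125 124 124 124 121 110 111 110 112 113 117
294  67  69  76  74  73  66  56  59  60  63  73  91 104 117 126 125 124 124 124 124 124 124 125 122 126 123 120 121 123 110 112 111
295  70  70  75  72  75  68  67  56  58  60  60  69  85 101 109 120 128 127 124 122 123 126 121 122 121 121 123 122 121 121 124 109
[ 0.51536062 -0.21799192  0.02865645] [261.66455066 281.50398982] [260.86790271 277.72564184]
```

The fingertips (row ~278) are now right above the plunger top at (261,277.7). Continuing down in small steps.

```bash
for i in 1 2 3 4; do o=$(python3 -m creep '[[[0,0,-0.006],0],[[0,0,-0.006],0]]'|grep -E "pos|^force"); echo "$o"; done
```

```text
tool_pos: [0.5154, -0.218, 0.0268]
force: [0.3, 0.4, -0.8]
tool_pos: [0.5153, -0.218, 0.025]
force: [0.7, -1.0, 0.0]
tool_pos: [0.5154, -0.2179, 0.0232]
force: [0.4, -0.2, -0.5]
tool_pos: [0.5155, -0.2181, 0.0216]
force: [0.0, 0.5, 2.2]
```

```bash
for i in 1 2 3 4; do o=$(python3 -m creep '[[[0,0,-0.005],0],[[0,0,-0.005],0]]'|grep -E "pos|^force"); echo "$o"; done
```

```text
tool_pos: [0.5155, -0.2181, 0.0202]
force: [-0.8, 0.4, 3.1]
tool_pos: [0.5155, -0.2181, 0.0187]
force: [0.0, 0.5, 3.4]
tool_pos: [0.5156, -0.2181, 0.0171]
force: [-1.4, 1.5, 4.4]
tool_pos: [0.5156, -0.2181, 0.0168]
force: [-4.4, 2.2, 12.2]
```

It has bottomed out at 12 N. I'll give a slight extra press, hold, then rise and clear.

```bash
python3 -m creep '[[[0,0,-0.002],0],[[0,0,-0.002],0],[[0,0,-0.002],0]]'|grep -E "pos|^force"
python3 -m creep '[[[0,0,0.03],0],[[0,0,0.1],0],[[0,0,0.2],0],[[0,0,0.35],0],[[0,0,0.5],0],[[0,0,0.5],0]]'|grep -E "pos|^force"
python3 -m creep '[[[-0.07,0.14,0],0],[[-0.14,0.28,0],0],[[-0.21,0.42,0],0],[[-0.21,0.56,0],0],[[-0.21,0.7,0],0],[[-0.21,0.84,0],0],[[-0.21,1,0],0],[[-0.21,1,0],0]]'|grep -E "pos|time|^force"
python3 - <<'E'
from h import *
for n in("top","scene"):
    a=np.load(f"pics/{n}_f.npy").astype(int);b=np.mean([camera(n).astype(int) for _ in range(2)],0)
    x,y,w,h=(290,180,120,115) if n=="top" else (235,215,145,130)
    d=(abs(a-b).max(2)>40)[y:y+h,x:x+w].astype(np.uint8)
    k,l,s,ce=cv2.connectedComponentsWithStats(d);print(n,[(s[i,4],(ce[i]+[x,y]).round()) for i in range(1,k) if s[i,4]>3])
E
```

```text
tool_pos: [0.5157, -0.2182, 0.0168]
force: [-4.1, 1.2, 15.6]
tool_pos: [0.519, -0.2201, 0.1715]
force: [0.5, 0.4, -0.1]
time: 22.75
tool_pos: [0.4516, 0.0868, 0.1645]
force: [0.6, -0.1, -0.4]
top [(np.int32(5), array([290., 247.])), (np.int32(50), array([291., 273.])), (np.int32(80), array([346., 275.])), (np.int32(535), array([362., 289.]))]
scene [(np.int32(173), array([243., 239.])), (np.int32(5), array([260., 235.])), (np.int32(4), array([268., 234.])), (np.int32(354), array([262., 253.])), (np.int32(29), array([281., 250.]))]
```

```bash
python3 -c "
from bench import env
print(env.job_done())"
```

```text
the job is handed in; nothing more can be done
None
```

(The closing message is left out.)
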